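Set the tablet counter's gated selector to outlet three

TASK

The selector lever of the tablet counter stands somewhere in the left leg of its H-shaped gate. Push it with the fingertips to the middle, across to the right leg and then forward, away from the robot, all the way into the third slot, and leave it there. Only push: do not pull the lever's knob up, and leave the bottle, the jar and the carton standing where they are.

Things in the scene. Friction and masses are not known exactly. Their poses are not given: they have to be found in the camera images.
- counter: White tablet counting machine fixed on the table, flat deck 110 mm high, x -110 to +255 mm, y -115 to +115 mm. Origin on the table under the centre of its H gate; x points away from the robot (forward), y left, z up; yaw within 0.3 rad. Four small spouts stick 25 mm out of the near face.
- hopper (a point): Centre of the rim of the clear round hopper on the deck: 190 mm forward of the gate's centre, 161 mm above the table, 125 mm wide.
- gate (a point): Middle of the H gate, on the top of its flush steel plate, 110 mm above the table, axes as the counter's. H opening: legs along x at y +22 (left) and -22 mm (right), 18 mm wide, x -33 to +33 mm, joined by a cross channel 20 mm wide (x -10 to +10). Slot one: forward end of the left leg, two its near end; three: forward end of the right leg, four its near end (1 to 4 dots mark them).
- knob (a point): Centre of the black ball knob (34 mm wide; below it a collar 20 mm wide, down to 27 mm below this point) on the selector lever, a 12 mm steel rod coming up through the gate. The lever pivots 20 mm above the table under the gate's middle, 185 mm below this point. 2 to 4 N at the knob moves it wherever the gate allows; it stays where left.
- across (a joint): Sideways tilt of the lever, rad: 0 middle, positive to the right (counter's -y); about -0.24 central in the left leg, +0.24 in the right; the gate stops it at about -0.27 and +0.27. Knob in the counter's frame (m): x = 0.185 sin(forward), y = -0.185 cos(forward) sin(across), z = 0.02 + 0.185 cos(forward) cos(across).
- forward (a joint): Fore and aft tilt of the lever, rad: 0 in the cross channel, positive away from the robot; in the legs the gate stops it at about +0.28 and -0.28. The lever can cross from leg to leg only within about 0.04 rad of 0. Starts anywhere from -0.25 to +0.25, in the left leg.
- knob_pull (a joint): How far the knob has been pulled up along the lever, m: 0 down, 0.012 at most. A spring of about 10 N keeps it down.
- bottle_tall: Loose white bottle, 48 mm diameter, 120 mm high, beside the counter on its left. Origin at the centre of its underside.
- jar_small: Loose brown glass jar with a white lid, 54 mm diameter, 75 mm high, beside the counter on its right, towards the robot. Origin at the centre of its underside.
- carton: Loose plain cardboard carton, 60 by 45 by 85 mm high, beside the counter on its right, farther from the robot than the jar. Origin at the centre of its underside.

How it is judged:
By the outcome, as a careful person would: the job done as asked, in the order asked, and still so for the second after the job is handed in, with the robot touching nothing.
It also fails if it takes over 67 s, if anything falls off the work surface, if the arm or the gripper's body presses on something with over 40 N, if the wrist force passes 120 N, or if a joint passes its speed limit or range.

ROBOT

A 6-joint arm with a two-finger parallel gripper is mounted at the origin on the work surface. World frame = base frame: x ahead of the robot, y to its left, z up, the work surface at z = 0. Lengths are in m, angles in rad, forces in N, time in s.
With the tool pointing down it reaches from about 0.375 to 0.975 m from the base axis. Payload 3.8 kg.
Tool frame: the origin (TCP) lies at the very end of the fingers, on their centre line; the grasp point (between the pads) lies 19 mm behind it; z points along the fingers, y is the direction in which the jaws open and shut (so a half turn about z gives the same grasp; the last joint's range is limited). The gripper opens to 85 mm and grips with 20 to 120 N. Pads are 22 mm wide; open, the fingers measure 114 mm over their backs; the gripper's body (76 mm by 85 mm) begins 54 mm behind the grasp point. The pads swing forward as they close: fully open they stand 13 mm farther back than shut.
Start: joints at [-1.323, 0.264, 1.604, -0, 1.274, -0.037], TCP at [0.19, -0.648, 0.231] pointing down, gripper open.
Joint ranges: [-2.63, 2.63], [-0.94, 2.18], [0.31, 2.57], [-1.31, 4.45], [0, 2.66], [-2.55, 2.55]. Speed limits (rad/s): [2.57, 2.57, 3.14, 3.14, 3.14, 3.14].

INTERFACE

Orientations are given as a rotation vector (axis times angle).
In Python, from workcell import read_state, read_camera, camera_info, finish_job gives the robot as it stands. The module is installed in compiled form; this text tells all that it offers.
- The arm moves only by the tool play_rows, never from a script. Its argument "motion" is a list of rows, each a list of 5 numbers: the shift along the tool's x, y, z in units of 1000 mm (1.0 is 1000 mm), then the turn about the tool's z in units of 2 pi rad (1.0 is 2 pi rad), then the finger opening in mm, from 0 to 85.4. A call has 1 to 5 rows; each row shifts and turns the commanded pose from where the row before left it, along the tool's axes as they then stand; what a row does not reach is not made up. A row lasts 1/8 s, in which the tool goes at most 62.5 mm and 10.7 degrees, less where a joint would pass 70% of its speed; a pose out of reach is approached as far as the arm can. A call with a number of a shift or a turn outside -1 to 1 is refused whole. A call with a gripper value outside its range is refused whole. The fingers move at their own pace and stop on an object; "squeeze" is the grip in N (left out, the last holds). Time passes only in rows, so rows that do not move let the fingers close. It gives the time, the measured TCP pose, the force and the opening at its end, in the units of the state.
- read_state(): the state, without advancing time (a new reading comes with each control period).
- read_camera(name): name is "side" or "top" or "wrist"; returns the picture (420x560x3 uint8, red, green, blue); there is no depth.
- camera_info(name): a dict with "intrinsics" (3x3 intrinsics, pixels), "pose" (4x4, takes a point from camera to world coordinates). Camera axes: x right, y down, z forward; pixel columns grow to the right and rows downward; lengths in m; the calibration is good to about 2 mm. A picture is of the moment at which its call begins: read the wrist's pose just before it. camera_info takes no time and is no camera call; for the wrist camera it gives the pose at the moment of the call.
- finish_job(): hands the job in, once; it reports no verdict.
The state is a dict: "time": time; "q": joint angles; "joint_vel": joint speeds; "joint_torque": joint torques, N m; "tool_pos": TCP position; "tcp_rot": TCP orientation; "wrist_force": force on the tool from outside, world axes, zero at the start; "torque": the same for the moment, N m; "width": opening from 0.0 (shut) to 1.0 (fully open).
Only numpy, scipy, OpenCV 4.12 (cv2) and the standard library are available. Lean on these libraries where they do the work, as an engineer would, in place of code of your own. Each camera call takes 0.05 s, during which the arm holds its last target. There are 200 camera calls.

## Working session

There is one attempt and no reset: what is moved stays moved. The work goes in short steps, Python scripts to look and compute and a tool call to move; the robot and the scene stay as the last step left them, time stands still between calls to the robot, and variables do not carry over. Pictures are saved under pics/ and viewed, about 8 in all and at most 12, crops included, and the job is handed in when it is done.

Besides the shell and the picture viewer there is one more tool, called after ">>>" as name(argument=value, ...), one argument or row to a line, values as JSON. play_rows: Moves the arm, as the interface text tells. Shifts and turns lie within -1 to 1; 1 stands for 1000 mm of shift or 2 pi rad of turn. Its arguments: {"type":"object","properties":{"motion":{"type":"array","items":{"type":"array","items":{"type":"number"}}},"squeeze":{"type":"number"}},"required":["motion"]}

```bash
mkdir -p pics; cat > h.py <<'E'
import numpy as np,cv2
from workcell import *
def snap(n,f):
    i=camera_info(n);im=read_camera(n);cv2.imwrite('pics/'+f,im[:,:,::-1]);np.savez('pics/'+f+'.npz',K=i['intrinsics'],P=i['pose']);return im
def ray(f,u,v):
    d=np.load('pics/'+f+'.npz');r=d['P'][:3,:3]@np.linalg.inv(d['K'])@[u,v,1];return d['P'][:3,3],r
def atz(f,u,v,z):
    o,r=ray(f,u,v);return o+r*(z-o[2])/r[2]
def proj(f,p):
    d=np.load('pics/'+f+'.npz');c=d['P'][:3,:3].T@(np.array(p)-d['P'][:3,3]);q=d['K']@c;return q[:2]/q[2]
E
python3 - <<'E'
from h import *
snap('top','t0.png');snap('side','s0.png')
print(read_state())
for n in('top','side'):print(camera_info(n))
E
```

```text
{'time': 0.1, 'q': array([-1.32287725e+00,  2.64718871e-01,  1.60526120e+00, -1.21679662e-05,
        1.27367873e+00, -3.68809488e-02]), 'joint_vel': array([ 0.00032571, -0.00151135, -0.00175751, -0.0007529 , -0.00152935,
        0.00040938]), 'joint_torque': array([ 2.73229552e-04, -5.16705251e+01, -3.68589914e+01, -1.68553333e-04,
        6.19393613e-03,  3.99511570e-07]), 'tool_pos': array([ 0.18949518, -0.64716272,  0.23004601]), 'tcp_rot': array([-3.10776075e+00, -4.45566570e-01,  3.59759289e-04]), 'wrist_force': array([ 0.07788388,  0.84437304, -0.41553561]), 'torque': array([ 0.00503412, -0.04811056,  0.0417349 ]), 'width': 0.9972892773616876}
{'intrinsics': array([[503.56573546,   0.        , 277.59135953],
       [  0.        , 503.56573546, 206.11505479],
       [  0.        ,   0.        ,   1.        ]]), 'pose': array([[ 0.02625911, -0.98281567,  0.1827124 ,  0.4377072 ],
       [-0.99933226, -0.03045372, -0.02018923,  0.02258238],
       [ 0.02540656, -0.18206025, -0.98295909,  1.03459466],
       [ 0.        ,  0.        ,  0.        ,  1.        ]])}
{'intrinsics': array([[436.86122458,   0.        , 278.16143073],
       [  0.        , 436.86122458, 218.84725631],
       [  0.        ,   0.        ,   1.        ]]), 'pose': array([[-0.93439049, -0.2198321 ,  0.28033597,  0.34863039],
       [-0.35601522,  0.60479894, -0.71237027,  0.59960407],
       [-0.01294505, -0.76543588, -0.64338195,  0.67920897],
       [ 0.        ,  0.        ,  0.        ,  1.        ]])}
```

View pics/t0.png

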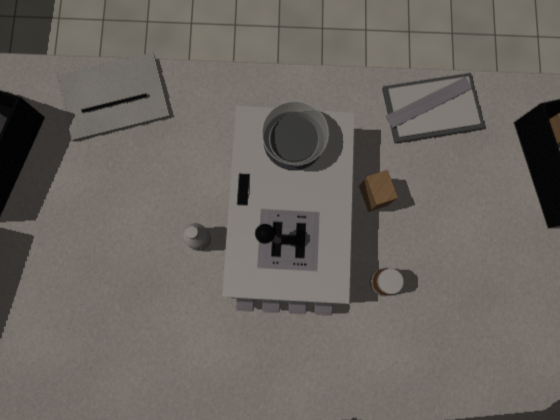

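View pics/s0.png

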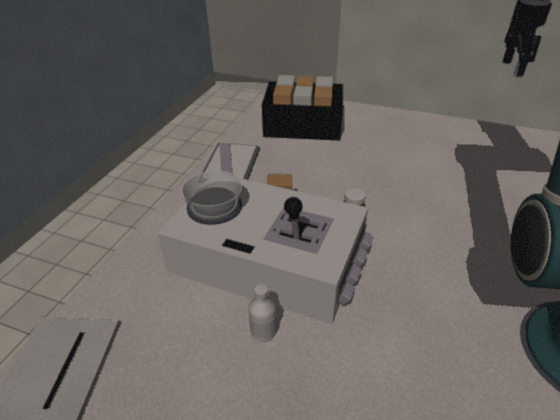

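The top view shows the counter roughly square to the robot, with the gate plate near (289,240) and the knob at (264,234). The bottle is at (196,237), the jar at (388,282) and the carton at (379,190). I'll zoom in on the gate.

```bash
python3 - <<'E'
from h import *
im=cv2.imread('pics/t0.png')[195:285,240:340]
im=cv2.convertScaleAbs(im,alpha=1.6,beta=20)
cv2.imwrite('pics/c0.png',cv2.resize(im,None,fx=6,fy=6,interpolation=cv2.INTER_CUBIC))
s=cv2.imread('pics/s0.png')[170:290,240:380]
c=cv2.resize(cv2.convertScaleAbs(s,alpha=1.6,beta=20),None,fx=5,fy=5,interpolation=cv2.INTER_CUBIC);cv2.imwrite('pics/c1.png',c)
for u,v in [(236,107),(355,112),(349,302),(224,297),(260,209),(319,211),(318,270),(258,268)]: print(u,v,atz('t0.png',u,v,.11).round(4))
E
```

```text
236 107 [0.802  0.0892 0.11  ]
355 112 [ 0.8001 -0.1419  0.11  ]
349 302 [ 0.4371 -0.1303  0.11  ]
224 297 [0.44   0.0958 0.11  ]
260 209 [0.6031 0.0362 0.11  ]
319 211 [ 0.6027 -0.074   0.11  ]
318 270 [ 0.4931 -0.0734  0.11  ]
258 268 [0.4937 0.0363 0.11  ]
```

View pics/c0.png

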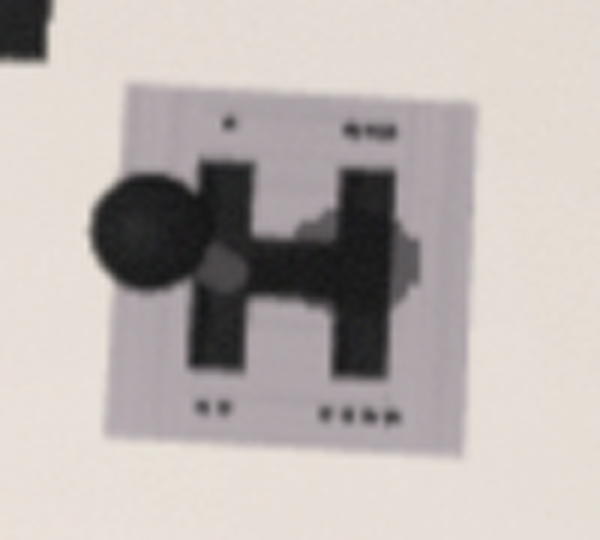

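View pics/c1.png

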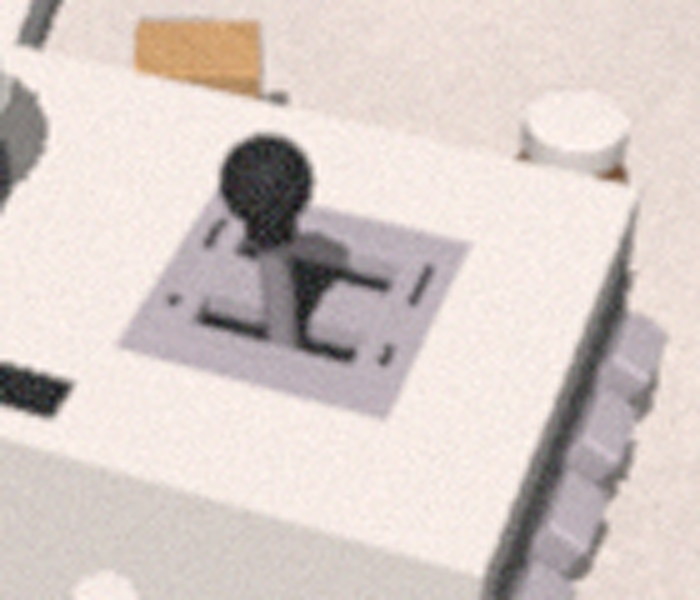

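The crops show the H gate clearly, with outer corners at (198,160), (395,170), (387,378) and (189,368). The rod is in the left leg just forward of the channel, and the knob is at (152,233).

```bash
cat >> h.py <<'E'
def up(u,v): return (u+.5)/6-.5+240,(v+.5)/6-.5+195
E
python3 - <<'E'
from h import *
from scipy.optimize import least_squares
C=[(198,160),(395,170),(387,378),(189,368),(127,84),(477,102),(463,458),(104,437)]
W=np.array([atz('t0.png',*up(*c),.11)[:2] for c in C])
L=np.array([(33,31),(33,-31),(-33,-31),(-33,31)])/1e3
print(W.round(4)); g=W[:4].mean(0);gp=W[4:].mean(0)
def yaw(a,b): d=a-b;return np.arctan2(d[1],d[0])
print(g,gp,yaw(W[0],W[3]),yaw(W[1],W[2]),yaw(W[4],W[7]),yaw(W[5],W[6]),yaw(W[0],W[1])-np.pi/2,yaw(W[4],W[5])-np.pi/2)
y=np.mean([yaw(W[0],W[3]),yaw(W[1],W[2]),yaw(W[0],W[1])-np.pi/2,yaw(W[4],W[5])-np.pi/2])
R=np.array([[np.cos(y),-np.sin(y)],[np.sin(y),np.cos(y)]])
def knob(a,f): 
    x=.185*np.sin(f);yy=-.185*np.cos(f)*np.sin(a);return np.r_[g+R@[x,yy],.02+.185*np.cos(f)*np.cos(a)]
obs=[('t0.png',*up(152,233)),('s0.png',(266.5)/5-.5+240,(179.5)/5-.5+170)]
f=lambda p:np.concatenate([proj(o[0],knob(*p))-o[1:] for o in obs])
s=least_squares(f,[-.24,0]);print(y,s.x,s.fun,knob(*s.x))
for u,v in[(196,230)]: print(atz('t0.png',u,v,.12))
print(atz('t0.png',390,281,.075),atz('t0.png',380,184,.085),atz('t0.png',296,137,.161), g+R@[.19,0])
E
```

```text
[[ 0.5807  0.0121]
 [ 0.5794 -0.049 ]
 [ 0.515  -0.0476]
 [ 0.5164  0.0131]
 [ 0.6039  0.0349]
 [ 0.6016 -0.0742]
 [ 0.4914 -0.0711]
 [ 0.4947  0.0383]]
[ 0.54787676 -0.01782393] [ 0.54788356 -0.01803375] -0.014673933843114495 -0.02188249314801599 -0.03165129076347169 -0.027548311422279 -0.021104384796563957 -0.021383696845165945
-0.019761127158215097 [-0.23573124 -0.01426667] [-0.03064099 -0.11565628  0.12519917  0.01236596] [0.54609171 0.02542289 0.1998653 ]
[0.55880782 0.15143925 0.12      ]
[ 0.47823662 -0.21416705  0.075     ] [ 0.66410559 -0.19487434  0.085     ] [ 0.72849555 -0.02537794  0.161     ] [ 0.73783966 -0.0215783 ]
```

The lever is already at the cross channel: forward is about -0.014 and across about -0.236. First I'll raise the tool, shut the fingers and square the tool to the counter.

>>> play_rows(
  motion=[
    [0, 0, -0.03, 0.0245, 0],
    [0, 0, -0.03, 0.024, 0],
    [0.02, -0.045, 0, 0, 0],
    [0.0245, -0.053, 0, 0, 0],
    [0.0245, -0.053, 0, 0, 0],
  ],
  squeeze=20,
)

```text
time: 0.72
tool_pos: [0.262, -0.4965, 0.2906]
tcp_rot: [-3.14, 0.033, 0.0]
wrist_force: [1.4, -0.2, 1.0]
width: 0.001
```

>>> play_rows(
  motion=[
    [0.0245, -0.053, 0, 0, 0],
    [0.0245, -0.053, 0, 0, 0],
    [0.0245, -0.053, 0, 0, 0],
    [0.0245, -0.053, 0, 0, 0],
    [0.0245, -0.053, 0, 0, 0],
  ],
)

```text
time: 1.35
tool_pos: [0.3896, -0.2338, 0.2909]
tcp_rot: [-3.141, 0.032, 0.0]
wrist_force: [0.7, -0.5, -0.2]
width: -0.001
```

>>> play_rows(
  motion=[
    [0.0245, -0.053, 0, 0, 0],
    [0.0245, -0.053, 0, 0, 0],
    [0.0245, -0.053, 0, 0, 0],
    [0.0245, -0.053, 0, 0, 0],
    [0, 0, 0, 0, 0],
  ],
)

```text
time: 1.98
tool_pos: [0.4923, -0.0222, 0.2907]
tcp_rot: [-3.14, 0.022, 0.001]
wrist_force: [-0.6, 0.1, -0.1]
width: -0.002
```

>>> play_rows(
  motion=[
    [0.026, -0.057, 0, 0, 0],
    [0.026, -0.056, 0, 0, 0],
    [0, 0, 0.05, 0, 0],
    [0, 0, 0.054, 0, 0],
    [0, 0, 0, 0, 0],
  ],
)

```text
time: 2.6
tool_pos: [0.5411, 0.0847, 0.1818]
tcp_rot: [3.14, -0.032, -0.019]
wrist_force: [0.7, 0.1, -0.9]
width: -0.003
```

```bash
python3 - <<'E'
from h import *
snap('top','t1.png');s=snap('side','s1.png')
a=cv2.imread('pics/t1.png')[180:300,180:340];b=cv2.imread('pics/s1.png')[120:280,220:380]
f=lambda i:cv2.resize(cv2.convertScaleAbs(i,alpha=1.6,beta=20),(400,int(400*i.shape[0]/i.shape[1])))
a,b=f(a),f(b);a=cv2.copyMakeBorder(a,0,400-a.shape[0],0,0,0);cv2.imwrite('pics/c2.png',np.hstack([a,b]))
print(read_state()['tool_pos'])
E
```

```text
[0.54589085 0.08521686 0.18795469]
```

View pics/c2.png

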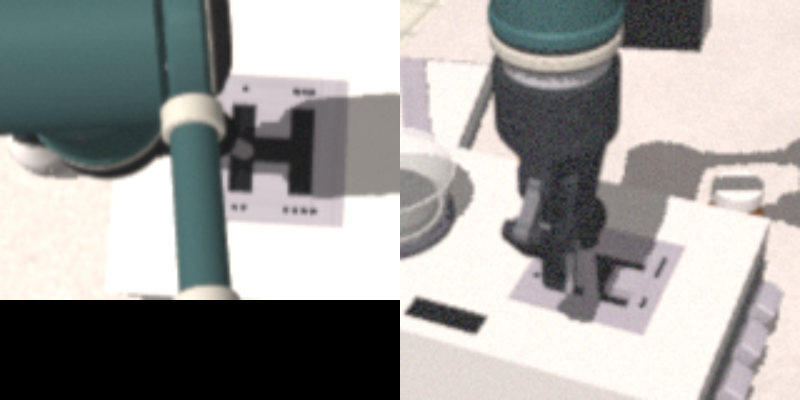

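The shut fingers stand just left of the knob at knob height. Next, push right slowly.

>>> play_rows(
  motion=[
    [0, 0.012, 0, 0, 0],
    [0, 0.012, 0, 0, 0],
    [0, 0.008, 0, 0, 0],
    [0, 0.008, 0, 0, 0],
    [0, 0.008, 0, 0, 0],
  ],
)

```text
time: 3.32
tool_pos: [0.5452, 0.0379, 0.1879]
tcp_rot: [-3.141, 0.031, -0.002]
wrist_force: [-0.1, 3.0, 2.1]
width: 0.004
```

>>> play_rows(
  motion=[
    [0, 0.008, 0, 0, 0],
    [0, 0.008, 0, 0, 0],
    [0, 0.008, 0, 0, 0],
    [0, 0.008, 0, 0, 0],
    [0, 0.008, 0, 0, 0],
  ],
)

```text
time: 3.95
tool_pos: [0.5439, -0.0025, 0.1871]
tcp_rot: [3.141, -0.031, -0.001]
wrist_force: [-0.1, 2.4, 1.3]
width: 0.004
```

>>> play_rows(
  motion=[
    [0, 0.006, 0, 0, 0],
    [0, 0.006, 0, 0, 0],
    [0, 0.004, 0, 0, 0],
    [0, 0, 0, 0, 0],
  ],
)

```text
time: 4.45
tool_pos: [0.5434, -0.0182, 0.1869]
tcp_rot: [3.141, -0.032, -0.001]
wrist_force: [0.0, 1.5, -0.1]
width: 0.002
```

```bash
python3 - <<'E'
from h import *
snap('top','t2.png');s=snap('side','s2.png')
a=cv2.imread('pics/t2.png')[180:300,200:360];b=cv2.imread('pics/s2.png')[120:280,220:380]
f=lambda i:cv2.resize(cv2.convertScaleAbs(i,alpha=1.6,beta=20),(400,int(400*i.shape[0]/i.shape[1])))
a,b=f(a),f(b);a=cv2.copyMakeBorder(a,0,400-a.shape[0],0,0,0);cv2.imwrite('pics/c3.png',np.hstack([a,b]))
s=read_state();print(s['tool_pos'],s['wrist_force'])
E
```

```text
[ 0.54345455 -0.0179964   0.18693794] [-0.59909569  0.76973105 -1.12021765]
```

View pics/c3.png

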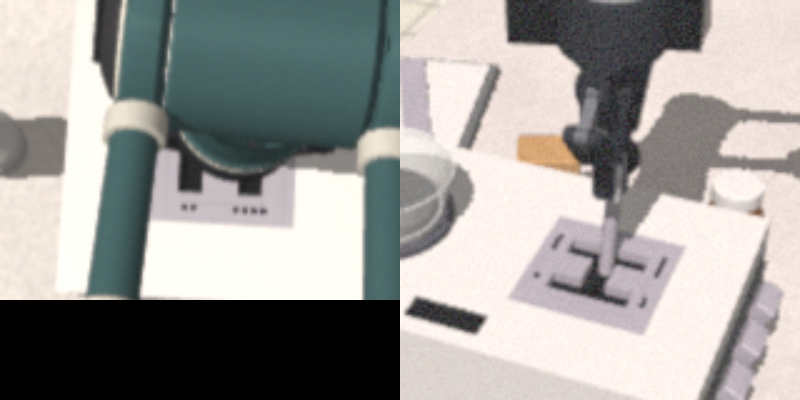

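The lever is crossing in the channel and is near the right leg. I'll go on until I feel the wall.

>>> play_rows(
  motion=[
    [0, 0.004, 0, 0, 0],
    [0, 0.004, 0, 0, 0],
    [0, 0.003, 0, 0, 0],
    [0, 0, 0, 0, 0],
  ],
)

```text
time: 5.05
tool_pos: [0.5434, -0.0292, 0.1872]
tcp_rot: [3.141, -0.032, -0.0]
wrist_force: [0.1, 2.4, -1.7]
width: -0.004
```

>>> play_rows(
  motion=[
    [0, 0.002, 0, 0, 0],
    [0, 0.0, 0, 0, 0],
  ],
)

```text
time: 5.3
tool_pos: [0.5434, -0.0309, 0.1873]
tcp_rot: [-3.141, 0.032, 0.0]
wrist_force: [0.6, 1.9, -1.8]
width: -0.0
```

>>> play_rows(
  motion=[
    [0, 0.002, 0, 0, 0],
    [0, 0.0, 0, 0, 0],
  ],
)

```text
time: 5.55
tool_pos: [0.5434, -0.033, 0.1873]
tcp_rot: [3.141, -0.031, 0.0]
wrist_force: [0.5, 3.0, -2.2]
width: 0.002
```

>>> play_rows(
  motion=[
    [0, -0.02, 0, 0, 0],
    [0, -0.03, -0.02, 0, 0],
    [-0.02, 0, -0.055, 0, 0],
    [-0.06, 0, 0, 0, 0],
    [-0.06, 0, 0, 0, 0],
  ],
)

```text
time: 6.18
tool_pos: [0.404, 0.0206, 0.2638]
tcp_rot: [3.141, -0.03, 0.005]
wrist_force: [-0.3, 0.4, 0.5]
width: 0.0
```

>>> play_rows(
  motion=[
    [0, 0, 0, 0, 0],
    [0, 0, 0, 0, 0],
  ],
)

```text
time: 6.42
tool_pos: [0.4051, 0.0203, 0.2632]
tcp_rot: [3.141, -0.03, 0.005]
wrist_force: [0.4, 0.2, 0.2]
width: 0.003
```

```bash
python3 - <<'E'
from h import *
snap('top','t3.png');s=snap('side','s3.png');snap('wrist','w3.png')
a=cv2.imread('pics/t3.png')[180:300,200:360];b=cv2.imread('pics/s3.png')[120:280,220:380]
f=lambda i:cv2.resize(cv2.convertScaleAbs(i,alpha=1.6,beta=20),(400,int(400*i.shape[0]/i.shape[1])))
a,b=f(a),f(b);a=cv2.copyMakeBorder(a,0,400-a.shape[0],0,0,0);cv2.imwrite('pics/c4.png',np.hstack([a,b]))
s=read_state();print(s['tool_pos'],s['tcp_rot'],s['wrist_force'])
E
```

```text
[0.40577962 0.02002938 0.26275502] [ 3.14132206e+00 -3.11435756e-02  1.25938661e-03] [ 0.68980759  0.10257491 -0.45422229]
```

View pics/c4.png

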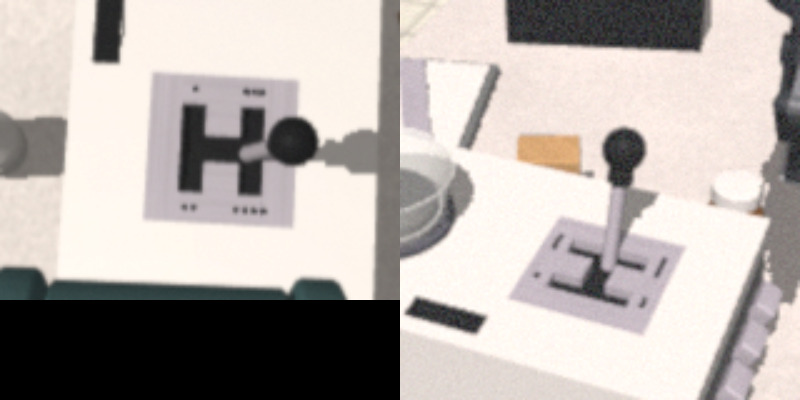

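```bash
cat >> h.py <<'E'
from scipy.optimize import least_squares
g=np.array([.5479,-.0178]);y=-.0205
R=np.array([[np.cos(y),-np.sin(y)],[np.sin(y),np.cos(y)]])
def knob(a,f):
    return np.r_[g+R@[.185*np.sin(f),-.185*np.cos(f)*np.sin(a)],.02+.185*np.cos(f)*np.cos(a)]
def fit(obs):
    s=least_squares(lambda p:np.concatenate([proj(o[0],knob(*p))-o[1:] for o in obs]),[.2,.1]);print(s.x,s.fun,knob(*s.x))
E
python3 - <<'E'
from h import *
fit([('t3.png',293/2.5+199.7,141/2.5+179.7),('s3.png',224/2.5+219.7,150/2.5+119.7)])
E
```

```text
[ 0.23830047 -0.01794913] [-0.13078297  0.1646769  -0.09238661 -0.47503232] [ 0.54368527 -0.06138525  0.19974304]
```

The lever sits centrally in the right leg: across +0.238, forward -0.018, and the knob at (0.544, -0.061). Next I'll go behind it on the robot side and push forward.

>>> play_rows(
  motion=[
    [0.04, 0.04, 0, 0, 0],
    [0.044, 0.039, 0, 0, 0],
    [0, 0, 0.04, 0, 0],
    [0, 0, 0.043, 0, 0],
    [0, 0, 0, 0, 0],
  ],
)

```text
time: 7.2
tool_pos: [0.4844, -0.0605, 0.175]
tcp_rot: [-3.14, 0.032, 0.015]
wrist_force: [0.1, 0.1, 0.6]
width: 0.003
```

>>> play_rows(
  motion=[
    [0.01, 0, 0, 0, 0],
    [0.01, 0, 0, 0, 0],
    [0.008, 0, 0, 0, 0],
    [0.008, 0, 0, 0, 0],
    [0.008, 0, 0, 0, 0],
  ],
)

```text
time: 7.82
tool_pos: [0.5311, -0.0616, 0.1796]
tcp_rot: [3.141, -0.031, -0.001]
wrist_force: [-2.0, -1.5, 1.7]
width: -0.001
```

>>> play_rows(
  motion=[
    [0.008, 0, 0, 0, 0],
    [0.008, 0, 0, 0, 0],
    [0.008, 0, 0, 0, 0],
    [0.005, 0, 0, 0, 0],
    [0, 0, 0, 0, 0],
  ],
)

```text
time: 8.45
tool_pos: [0.5598, -0.0621, 0.1786]
tcp_rot: [-3.141, 0.031, 0.002]
wrist_force: [-1.7, 0.6, -0.9]
width: 0.002
```

>>> play_rows(
  motion=[
    [0.004, 0, 0, 0, 0],
    [0.003, 0, 0, 0, 0],
    [0, 0, 0, 0, 0],
  ],
)

```text
time: 8.82
tool_pos: [0.567, -0.0624, 0.1793]
tcp_rot: [3.141, -0.031, 0.0]
wrist_force: [-2.1, -0.3, -1.4]
width: -0.001
```

>>> play_rows(
  motion=[
    [0.002, 0, 0, 0, 0],
    [0, 0, 0, 0, 0],
  ],
)

```text
time: 9.07
tool_pos: [0.5689, -0.0624, 0.1793]
tcp_rot: [3.141, -0.031, 0.0]
wrist_force: [-2.5, 0.4, -1.7]
width: 0.004
```

>>> play_rows(
  motion=[
    [0.002, 0, 0, 0, 0],
    [0, 0, 0, 0, 0],
  ],
)

```text
time: 9.32
tool_pos: [0.571, -0.0624, 0.1793]
tcp_rot: [3.141, -0.031, 0.0]
wrist_force: [-1.4, 0.2, -1.9]
width: -0.003
```

>>> play_rows(
  motion=[
    [0.0015, 0, 0, 0, 0],
    [0, 0, 0, 0, 0],
  ],
)

```text
time: 9.57
tool_pos: [0.5724, -0.0625, 0.1793]
tcp_rot: [3.141, -0.031, -0.0]
wrist_force: [-2.2, 0.2, -1.2]
width: 0.002
```

>>> play_rows(
  motion=[
    [0.0015, 0, 0, 0, 0],
    [0, 0, 0, 0, 0],
  ],
)

```text
time: 9.82
tool_pos: [0.5734, -0.0625, 0.1791]
tcp_rot: [-3.141, 0.031, 0.002]
wrist_force: [-3.7, -0.4, -1.7]
width: 0.002
```

>>> play_rows(
  motion=[
    [0.0015, 0, 0, 0, 0],
    [0, 0, 0, 0, 0],
  ],
)

```text
time: 10.07
tool_pos: [0.574, -0.0625, 0.1789]
tcp_rot: [-3.141, 0.031, 0.005]
wrist_force: [-6.9, 1.1, -0.2]
width: 0.002
```

```bash
python3 - <<'E'
from h import *
snap('top','t4.png');s=snap('side','s4.png')
a=cv2.imread('pics/t4.png')[180:300,200:360];b=cv2.imread('pics/s4.png')[120:280,220:380]
f=lambda i:cv2.resize(cv2.convertScaleAbs(i,alpha=1.6,beta=20),(400,int(400*i.shape[0]/i.shape[1])))
a,b=f(a),f(b);a=cv2.copyMakeBorder(a,0,400-a.shape[0],0,0,0);cv2.imwrite('pics/c5.png',np.hstack([a,b]))
s=read_state();print(s['tool_pos'],s['tcp_rot'],s['wrist_force'])
E
```

```text
[ 0.57399209 -0.06247342  0.17889769] [-3.14132166  0.03119684  0.00481741] [-7.90566901  0.0155546  -0.36314748]
```

View pics/c5.png

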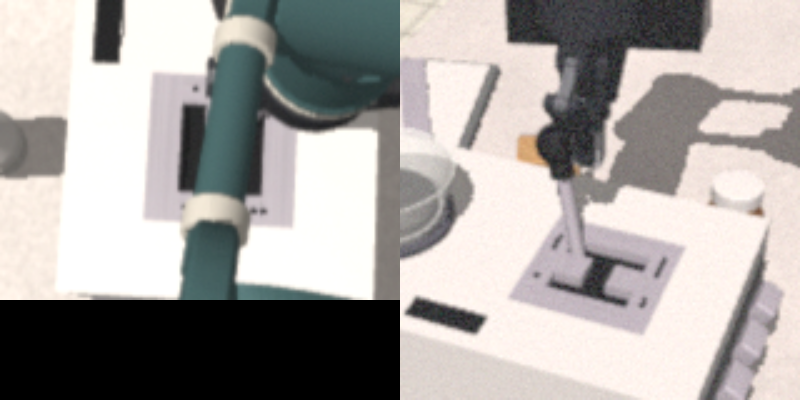

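The force has risen to 8 N while the tool lags its command, and the rod is at the forward end of the right leg, so it has reached the end stop. I'll back straight off, rise and check.

>>> play_rows(
  motion=[
    [-0.01, 0, 0, 0, 0],
    [-0.03, 0, 0, 0, 0],
    [-0.04, 0, -0.02, 0, 0],
    [-0.05, 0, -0.03, 0, 0],
    [-0.03, 0.03, -0.04, 0, 0],
  ],
)

```text
time: 10.8
tool_pos: [0.4132, -0.0884, 0.27]
tcp_rot: [-3.141, 0.027, -0.003]
wrist_force: [0.8, -1.0, -0.2]
width: -0.002
```

>>> play_rows(
  motion=[
    [0, 0.05, 0, 0, 0],
    [0, 0.05, 0, 0, 0],
    [0, 0, 0, 0, 0],
    [0, 0, 0, 0, 0],
  ],
)

```text
time: 11.3
tool_pos: [0.4132, -0.1893, 0.2699]
tcp_rot: [3.141, -0.033, 0.003]
wrist_force: [0.4, 0.7, 0.1]
width: 0.001
```

```bash
python3 - <<'E'
from h import *
snap('top','t5.png');s=snap('side','s5.png')
a=cv2.imread('pics/t5.png')[180:300,200:360];b=cv2.imread('pics/s5.png')[120:280,220:380]
f=lambda i:cv2.resize(cv2.convertScaleAbs(i,alpha=1.6,beta=20),(400,int(400*i.shape[0]/i.shape[1])))
a,b=f(a),f(b)
c=f(cv2.imread('pics/t5.png')[150:310,160:420])
a=np.vstack([a,c])[:550];b=cv2.copyMakeBorder(b,0,a.shape[0]-b.shape[0],0,0,0);cv2.imwrite('pics/c6.png',np.hstack([a,b]))
s=read_state();print(s['tool_pos'],s['wrist_force'],s['time'])
E
```

```text
[ 0.41311172 -0.18845132  0.26948618] [-0.52180001  0.2809443   0.57160635] 11.4
```

View pics/c6.png

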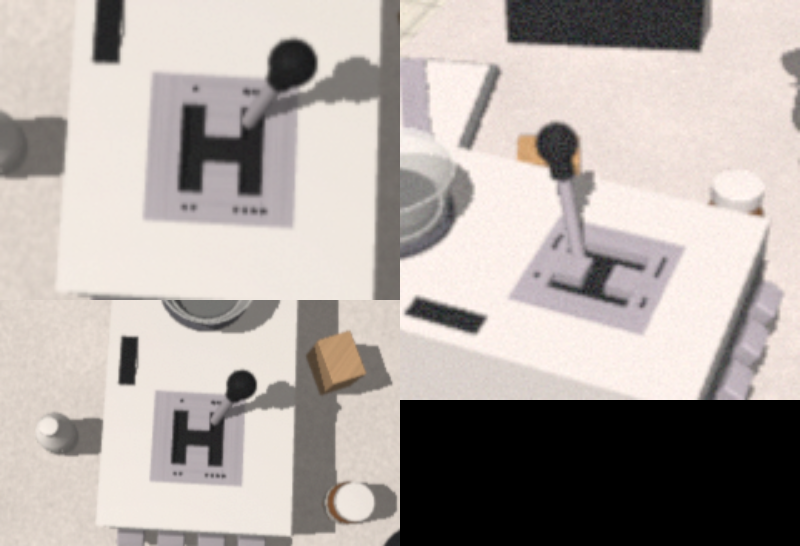

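```bash
python3 - <<'E'
from h import *
fit([('t5.png',293/2.5+199.7,63/2.5+179.7),('s5.png',158/2.5+219.7,143/2.5+119.7)])
a,b=cv2.imread('pics/t0.png',0),cv2.imread('pics/t5.png',0)
for n,(x0,x1,y0,y1) in dict(bottle=(180,215,215,255),jar=(370,408,262,300),carton=(358,402,165,215)).items():
    t=b[y0:y1,x0:x1];r=cv2.matchTemplate(a[y0-8:y1+8,x0-8:x1+8],t,cv2.TM_CCOEFF_NORMED);_,m,_,l=cv2.minMaxLoc(r);print(n,m,np.array(l)-8)
E
```

```text
[0.24355955 0.2792449 ] [ 0.02247425  0.23208463 -0.27254346 -0.15318472] [ 0.59800171 -0.0617224   0.19258517]
bottle 0.9997289776802063 [0 0]
jar 0.9997450113296509 [0 0]
carton 0.9994947910308838 [0 0]
```

The lever is at its stop in slot three (forward 0.279, across 0.244), nothing else has moved, and the arm is clear.

```bash
python3 -c "
from workcell import *
print(finish_job())"
```

```text
the job is handed in; nothing more can be done
None
```

The selector lever is now in slot three, at the forward end of the right leg. I pushed it there with shut fingertips only and handed the job in at about 11.4 s. It was already level with the cross channel at the start (forward about -0.014), so I pushed it straight across to the right leg, then forward.

- **Lever position:** after I backed the arm off, the camera fit gave forward 0.279 rad (the stop is about 0.28) and across 0.244 rad. The push force rose from about 2 N to 8 N at the end, which agrees with it reaching the stop.
- **Knob:** the final fit with the knob fully down matched both cameras to within about 0.3 px, so there is no sign it was pulled up.
- **Bottle, jar and carton:** comparing the first and last top pictures showed no movement (0 px).
- **Arm:** it is well clear, with the wrist force near zero.

None of the final checks failed. The one disagreement was early on, when my rough fix of the hopper centre came out about 9 mm nearer than the given layout. I did not follow that up, because the hopper was well outside the path.

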